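# Find where the slicer disc rubs and latch it there

## Robot

A 6-joint arm with a two-finger parallel gripper is mounted at the origin on the work surface. World frame = base frame: x ahead of the robot, y to its left, z up, the work surface at z = 0. Lengths are in m, angles in rad, forces in N, time in s.
With the tool pointing down it reaches from about 0.375 to 0.9 m from the base axis. Payload 3.1 kg.
Tool frame: the origin (TCP) lies at the very end of the fingers, on their centre line; the grasp point (between the pads) lies 19 mm behind it (manip.grasp_offset is the distance from the TCP to the grasp point, in m); x points along the fingers, z is the direction in which the jaws open and shut, and the axes are right-handed (so a half turn about x gives the same grasp; the last joint's range is limited). The gripper opens to 85 mm and grips with 20 to 120 N. Pads are 22 mm wide; open, the fingers measure 114 mm over their backs; the gripper's body (76 mm by 85 mm) begins 54 mm behind the grasp point. The pads swing forward as they close: fully open they stand 13 mm farther back than shut.
Start: joints at [1.014, 0.527, 1.433, -0, 1.181, -0.178], TCP at [0.231, 0.581, 0.231] pointing down, gripper open.
Joint ranges: [-3.08, 3.08], [-0.75, 2.2], [0.22, 2.44], [-1.43, 4.57], [0, 2.65], [-2.85, 2.85]. Speed limits (rad/s): [2.79, 2.79, 3.14, 3.14, 3.14, 3.14].

## Interface

Orientations are given as a unit quaternion [x, y, z, w].
In Python, from station import manip gives the robot as it stands.
- The arm moves only by the tool send_rows, never from a script. Its argument "steps" is a list that holds one entry, the list of rows, each a list of 5 numbers: the closure, from 0 (fully open) to 1 (shut), then the shift along the world's x, y, z in m, then the turn about the world's z in rad. A call has 1 to 8 rows; each row is the pose to reach, as a shift and turn from the pose commanded when the call began; what a row does not reach only later rows make up. A row lasts 1/8 s, in which the tool goes at most 62.5 mm and 10.7 degrees, less where a joint would pass 70% of its speed; a pose out of reach is approached as far as the arm can. A call with a gripper value outside its range is refused whole. The fingers move at their own pace and stop on an object; "grip_force" is the grip in N (left out, the last holds). Time passes only in rows, so rows that repeat a pose let the fingers close. It gives the time, the measured TCP pose, the force and the opening at its end, in the units of the state.
- manip.sense(): the state, without advancing time (a new reading comes with each control period).
- manip.snapshot(name): name is "side" or "top"; returns the picture (420x560x3 uint8, red, green, blue); there is no depth.
- manip.camera_params(name): a dict with "fx", "fy", "cx", "cy" (pixels), "T" (4x4, takes a point from camera to world coordinates). Camera axes: x right, y down, z forward; pixel columns grow to the right and rows downward; lengths in m; the calibration is good to about 2 mm. A picture is of the moment at which its call begins. camera_params takes no time and is no camera call.
- manip.sign_off(): hands the job in, once; it reports no verdict.
The state is a dict: "t": time; "q": joint angles; "qd": joint speeds; "tau": joint torques, N m; "tcp_pos": TCP position; "tool_rot": TCP orientation; "force": force on the tool from outside, world axes, zero at the start; "ft_torque": the same for the moment, N m; "finger_gap": opening from 0.0 (shut) to 1.0 (fully open).
Only numpy, scipy, OpenCV 4.12 (cv2) and the standard library are available. Lean on these libraries where they do the work, as an engineer would, in place of code of your own. Each camera call takes 0.05 s, during which the arm holds its last target.

## Task

The hand-cranked vegetable slicer's disc rubs on its guide shoe at one hidden place in its turn. Hold the black crank knob and turn the disc slowly, feeling for the place where the drag begins to rise; stop there with the disc lightly rubbing, and do not force it on into the tight place. Let go without shifting the disc, then push the rim latch fully home against the disc's edge so that it stays there for the fitter, and leave the other things on the table alone.

Things in the scene. Friction and masses are not known exactly. Their poses are not given: they have to be found in the camera images.
- axle (a point): On the disc's upright axle, level with its upper face, 76 mm above the table. The slicer is fixed, its place and heading vary: white base 250 mm square, 45 mm high, under a flat steel disc 240 mm across, 6 mm thick; a hub cap 36 mm across stands 14 mm over it. Axes: z up, y from the rim latch towards the axle, x towards the shoe's bracket. The disc turns without end and stays where left.
- knob_grip (a point): Middle of the crank knob's grip: upright, black, round, 26 mm across, 50 mm tall, standing on the disc 70 mm from the axle; this point is 30 mm above the disc's upper face (knob from 4 to 54 mm above it). The knob spins freely on its own pin, so it can be gripped firmly and carried round the axle with the gripper's heading unchanged. Disc drag, clear of the shoe, is 1 to 2.5 N.
- disc: Steel disc, origin on the axle at table height, knob at its -x. It hides an unseen warp, at a new place each time. From 0.4 to 5 rad of free turn, either way, come first; then over some 0.3 rad the rub rises steadily, adding up to 18 N against the travel at the knob: 3 to 12 N added is lightly rubbing, over 16 N is forced. Feel it while moving: at rest little of it remains.
- shoe: Small white guide shoe, 12 mm across, under the disc's rim at the slicer's far side, on a fixed aluminium bracket. Origin on the axle at table height; the shoe is 105 mm and the bracket 133 mm from it along +x (slicer axes), both below the disc's upper face. It gives by about 0.5 mm at most, too little to see or measure. Not to be touched.
- latch (a joint): Travel of the rim latch in m: 0 as it starts (drawn back, or nearly), growing as it slides towards the axle; at 0.030 its rubber pad meets the disc's edge and it is home. Moving it takes about 3 to 5 N; it stays where it is left. Stop the push at a force of about 8 to 15 N.
- latch_tab (a point): In the upright steel tab of the rim latch, 94 mm above the table: tab 34 mm wide (x), 12 mm thick (y), its top 20 mm above this point. It starts 189 to 195 mm from the axle on the -y side and slides along +y (slicer axes): push its outer face. Under and outside it lies only the low track, 64 mm high, ending 240 mm from the axle.
- bowl: Red plastic mixing bowl, 150 mm across, 75 mm high: leave alone. Origin at the centre of its underside.
- tub: Clear plastic food tub, 150 x 120 x 80 mm: leave alone. Origin at the centre of its underside.
- folder: Blue folder lying flat, 220 x 270 x 22 mm: leave alone. Origin at the centre of its underside.
- spatula: Spatula lying flat: leave alone.

How it is judged:
By the outcome, as a careful person would: the job done as asked, in the order asked, and still so for the second after the job is handed in, with the robot touching nothing.
It also fails if it takes over 72 s, if anything falls off the work surface, if the arm or the gripper's body presses on something with over 40 N, if the wrist force passes 120 N, or if a joint passes its speed limit or range.

## Working session

There is one attempt and no reset: what is moved stays moved. The work goes in short steps, Python scripts to look and compute and a tool call to move; the robot and the scene stay as the last step left them, time stands still between calls to the robot, and variables do not carry over. Pictures are saved under pics/ and viewed, and the job is handed in when it is done.

Besides the shell and the picture viewer there is one more tool, called after "Request:" as name([rows], argument=value, ...), one row to a line, values as JSON. send_rows: Moves the arm, as the interface text tells. Its arguments: {"type":"object","properties":{"steps":{"type":"array","items":{"type":"array","items":{"type":"array","items":{"type":"number"}}}},"grip_force":{"type":"number"}},"required":["steps"]}

```bash
mkdir -p pics; python3 - <<'E'
from station import manip
import cv2
for n in("top","side"):
    im=manip.snapshot(n); cv2.imwrite(f"pics/{n}0.png",im[:,:,::-1])
    p=manip.camera_params(n); print(n,p)
s=manip.sense(); print(s)
E
```

```text
top {'fx': 394.8359939951043, 'fy': 394.8359939951043, 'cx': 278.3314204420227, 'cy': 202.78352005916975, 'T': array([[-0.0284987 , -0.99130564,  0.12845603,  0.4384242 ],
       [-0.99956881,  0.02735237, -0.0106795 , -0.05400185],
       [ 0.00707307, -0.12870499, -0.9916577 ,  1.29431795],
       [ 0.        ,  0.        ,  0.        ,  1.        ]])}
side {'fx': 420.3875110304059, 'fy': 420.3875110304059, 'cx': 283.9143162978505, 'cy': 215.10311529950303, 'T': array([[ 0.90858724, -0.3185663 ,  0.27015688,  0.23040966],
       [-0.41768084, -0.69828625,  0.58132524, -0.90459818],
       [ 0.0034562 , -0.64102404, -0.76751302,  1.19572328],
       [ 0.        ,  0.        ,  0.        ,  1.        ]])}
{'t': 0.1, 'q': array([ 1.01450006e+00,  5.28373430e-01,  1.43377726e+00,  1.78186558e-05,
        1.18138906e+00, -1.78487782e-01]), 'qd': array([-0.0011705 , -0.00133263, -0.00088813, -0.00100298,  0.0002233 ,
        0.00050762]), 'tau': array([ 2.90632997e-04, -4.43303919e+01, -1.78585660e+01, -2.43579852e-04,
        3.90872636e-03,  7.53085061e-06]), 'tcp_pos': array([0.23017011, 0.58038509, 0.23043034]), 'tool_rot': array([-0.39748588,  0.58562923,  0.39693763,  0.58436624]), 'force': array([0.12131796, 0.27785689, 0.22990646]), 'ft_torque': array([-0.00249445,  0.00194905,  0.03409873]), 'finger_gap': 1.002302618272805}
```

View pics/top0.png

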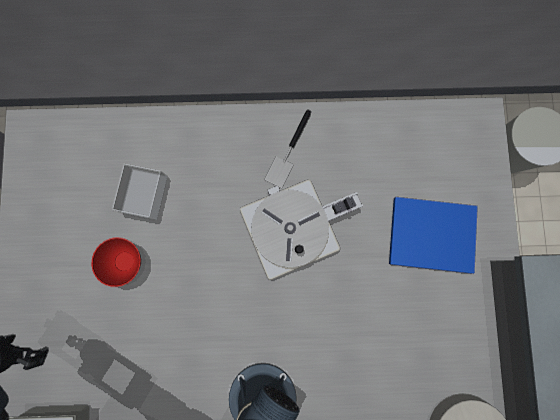

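View pics/side0.png

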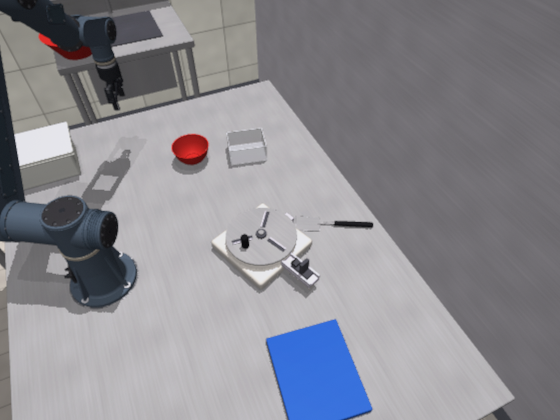

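```bash
python3 - <<'E'
import cv2
a=cv2.imread("pics/top0.png")[165:290,225:375]
b=cv2.imread("pics/side0.png")[195:295,205:330]
cv2.imwrite("pics/tz.png",cv2.resize(a,None,fx=4.8,fy=4.8,interpolation=cv2.INTER_CUBIC))
cv2.imwrite("pics/sz.png",cv2.resize(b,None,fx=6,fy=6,interpolation=cv2.INTER_CUBIC))
E
```

```text
(no output)
```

View pics/tz.png

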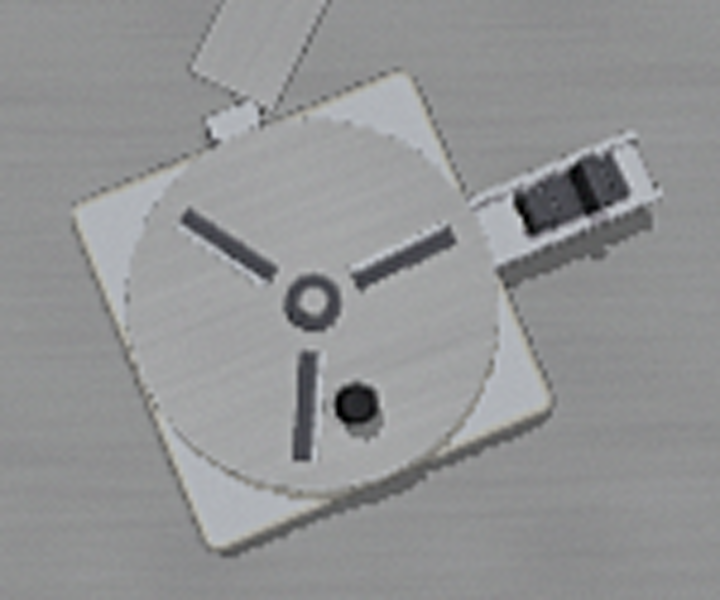

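View pics/sz.png

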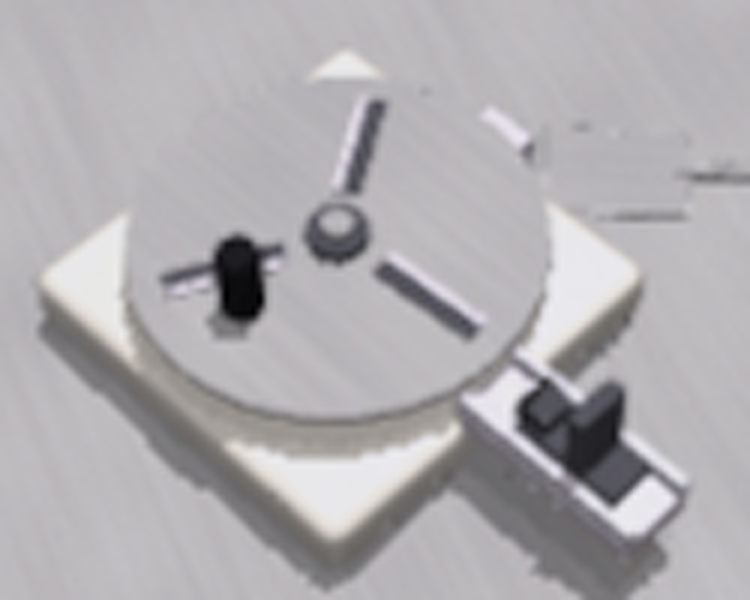

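```bash
cat > h.py <<'E'
import numpy as np
from station import manip
def ray(cam,u,v,z):
    p=manip.camera_params(cam);T=np.array(p["T"])
    d=T[:3,:3]@np.array([(u-p["cx"])/p["fx"],(v-p["cy"])/p["fy"],1]);o=T[:3,3]
    return (o+d*(z-o[2])/d[2])[:2]
def proj(cam,P):
    p=manip.camera_params(cam);T=np.array(p["T"])
    c=T[:3,:3].T@(np.array(P)-T[:3,3]);return np.array([p["fx"]*c[0]/c[2]+p["cx"],p["fy"]*c[1]/c[2]+p["cy"]])
tz=lambda u,v,z:ray("top",(u+.5)/4.8+225-.5,(v+.5)/4.8+165-.5,z)
sz=lambda u,v,z:ray("side",(u+.5)/6+205-.5,(v+.5)/6+195-.5,z)
E
python3 - <<'E'
from h import *
C=np.array([tz(*c,.045) for c in((404,70),(75,208),(220,550),(550,403))]);print(C,C.mean(0),np.linalg.norm(C-np.roll(C,1,0),axis=1))
e=(C[0]+C[3]-C[1]-C[2]);print("ang +y axis inferred", np.arctan2(-e[1],-e[0]))
print("disc",tz(312.5,307,.076),"hub",tz(312,302,.09),sz(338,222,.09))
print("knob",tz(357,404,.13),sz(238,246,.13))
print("tab",tz(607,180,.114),tz(585,190,.114),tz(630,175,.114),sz(598,395,.114))
S=np.array([sz(*c,.045) for c in((40,285),(330,535),(640,275))]);print(S,(S[0]+S[2])/2)
E
```

```text
[[ 0.67408085 -0.16754165]
 [ 0.58706514  0.05425852]
 [ 0.3612562  -0.03606432]
 [ 0.44976483 -0.25475412]] [ 0.51804176 -0.10102539] [0.24067342 0.23825837 0.24320339 0.23592161]
ang +y axis inferred 1.9499875661420747
disc [ 0.51508218 -0.09993352] hub [ 0.5173871  -0.09919025] [ 0.52044576 -0.10016336]
knob [ 0.45173774 -0.12315391] [ 0.4556866  -0.12209138]
tab [ 0.58732932 -0.28628208] [ 0.58137851 -0.27211043] [ 0.59009983 -0.30093485] [ 0.59222095 -0.27627271]
[[ 0.36217064 -0.03904185]
 [ 0.44877828 -0.25632072]
 [ 0.67313637 -0.17334648]] [ 0.51765351 -0.10619416]
```

```bash
python3 - <<'E'
from h import *
from scipy.spatial.transform import Rotation as R
s=manip.sense();M=R.from_quat(s["tool_rot"]).as_matrix();print(M, np.degrees(np.arctan2(M[1,2],M[0,2])))
print(s["tcp_pos"], [x for x in dir(manip) if x[0]!='_'], manip.grasp_offset)
E
```

```text
[[-1.04215191e-03 -9.29472593e-01  3.68889703e-01]
 [-1.64480083e-03  3.68890997e-01  9.29471208e-01]
 [-9.99998104e-01  3.61900103e-04 -1.91323775e-03]] 68.35279973023255
[0.23017011 0.58038509 0.23043034] ['PlanningError', 'camera_params', 'grasp_offset', 'sense', 'sign_off', 'snapshot'] 0.0187
```

Request:
send_rows([
  [[0.3,0.03,-0.055,0.01,-0.1],[0.3,0.06,-0.11,0.02,-0.2],[0.3,0.09,-0.165,0.02,-0.3],[0.3,0.12,-0.215,0.02,-0.4],[0.3,0.15,-0.27,0.02,-0.5],[0.3,0.17,-0.33,0.02,-0.6],[0.3,0.18,-0.39,0.02,-0.7],[0.3,0.19,-0.45,0.02,-0.81]],
])

```text
t: 1.1
tcp_pos: [0.4206, 0.1289, 0.2512]
tool_rot: [-0.133, 0.694, 0.133, 0.694]
force: [0.4, -0.4, -0.3]
finger_gap: 0.698
```

Request:
send_rows([
  [[0.3,0.01,-0.06,0,0],[0.3,0.015,-0.12,0,0],[0.3,0.02,-0.18,0,0],[0.3,0.03,-0.24,-0.02,0],[0.3,0.032,-0.252,-0.06,0],[0.3,0.032,-0.253,-0.085,0],[0.3,0.032,-0.253,-0.085,0]],
])

```text
t: 1.98
tcp_pos: [0.4509, -0.1217, 0.1645]
tool_rot: [-0.133, 0.696, 0.136, 0.693]
force: [0.9, -1.5, 0.4]
finger_gap: 0.698
```

```bash
python3 - <<'E'
from h import *
import cv2
s=manip.sense();print(s)
for n in("top","side"):
    im=manip.snapshot(n); c=proj(n,(.453,-.1225,.13)).astype(int);print(c)
    a=im[c[1]-60:c[1]+60,c[0]-70:c[0]+70,::-1]
    cv2.imwrite(f"pics/{n}1.png",cv2.resize(a,None,fx=4,fy=4,interpolation=cv2.INTER_CUBIC))
E
```

```text
{'t': 1.975, 'q': array([-5.03524287e-01,  4.26053756e-01,  1.88481899e+00,  5.36075392e-06,
        8.36392023e-01, -8.85606607e-01]), 'qd': array([ 0.01717975, -0.04771575, -0.03445277,  0.00015511,  0.01638147,
       -0.00187987]), 'tau': array([-4.38942863e-01, -3.23859000e+01, -1.16636458e+01, -1.80233357e-02,
       -1.05961331e-01, -3.70656926e-03]), 'tcp_pos': array([ 0.45088102, -0.12165473,  0.16454571]), 'tool_rot': array([-0.13297987,  0.6957798 ,  0.13554914,  0.69269998]), 'force': array([ 0.86834228, -1.52202296,  0.3657385 ]), 'ft_torque': array([ 0.02112623, -0.03752358, -0.00820462]), 'finger_gap': 0.698158835072867}
[298 248]
[243 235]
```

View pics/top1.png

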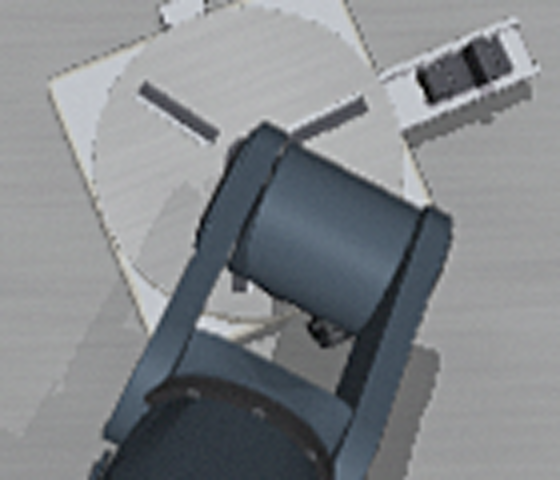

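View pics/side1.png

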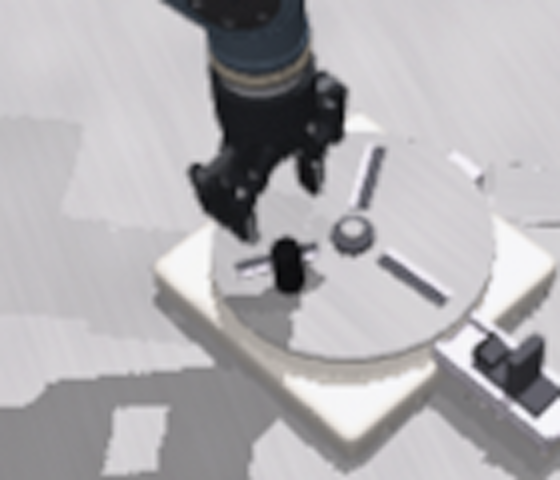

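Request:
send_rows([
  [[0.3,0.001,0.001,-0.035,0],[0.3,0.001,0.001,-0.06,0],[0.3,0.001,0.001,-0.075,0],[0.3,0.001,0.001,-0.075,0]],
])

```text
t: 2.58
tcp_pos: [0.4539, -0.1208, 0.0917]
tool_rot: [-0.135, 0.694, 0.135, 0.694]
force: [0.7, 0.1, 0.4]
finger_gap: 0.702
```

```bash
python3 - <<'E'
from h import *
import cv2
s=manip.sense();print(s['tcp_pos'],s['force'],s['qd'])
for n in("side",):
    im=manip.snapshot(n); c=proj(n,(.453,-.1225,.13)).astype(int);print(c)
    a=im[c[1]-50:c[1]+40,c[0]-50:c[0]+60,::-1]
    cv2.imwrite(f"pics/{n}2.png",cv2.resize(a,None,fx=6,fy=6,interpolation=cv2.INTER_CUBIC))
E
```

```text
[ 0.45390856 -0.12079619  0.09170909] [0.68625637 0.07847562 0.36288289] [-0.0018969  -0.02542682 -0.01159758 -0.0016072   0.00695844 -0.00114711]
[243 235]
```

View pics/side2.png

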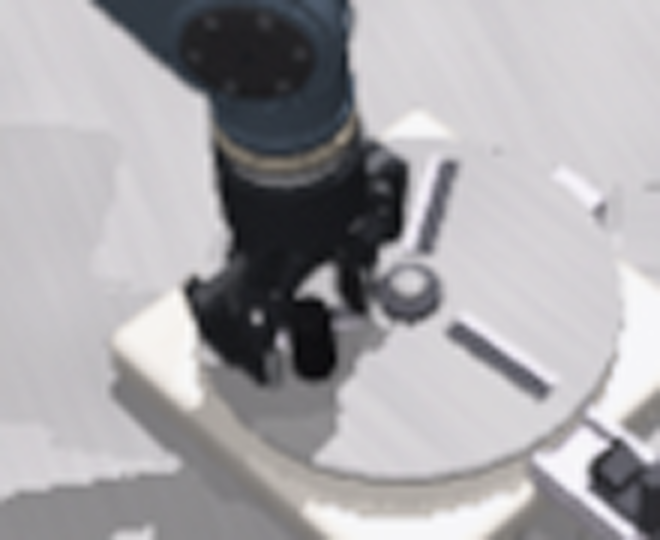

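Request:
send_rows([
  [[0.45,0,-0.0015,0,0],[0.6,0,-0.0015,0,0],[0.8,0,-0.0015,0,0],[1,0,-0.0015,0,0],[1,0,-0.0015,0,0],[1,0,-0.0015,0,0]],
], grip_force=30)

```text
t: 3.38
tcp_pos: [0.4536, -0.1229, 0.0922]
tool_rot: [-0.135, 0.694, 0.134, 0.694]
force: [-1.7, 0.0, 6.7]
finger_gap: 0.293
```

```bash
python3 - <<'E'
from h import *
s=manip.sense();print(s['t'],s['tcp_pos'],s['force'],s['ft_torque'],s['finger_gap'])
E
```

```text
3.375 [ 0.45357173 -0.12289838  0.09217026] [-1.73752656  0.00684145  6.68753509] [-0.20858009  0.24391986 -0.03141313] 0.292639246880873
```

```bash
cat > st.py <<'E'
import sys
from h import *
A=np.array([float(sys.argv[2]),float(sys.argv[3])]) if len(sys.argv)>3 else np.array([.5195,-.0995])
d=float(sys.argv[1])  # direction sign * step per row
r=.070
s=manip.sense();p=s['tcp_pos'][:2];v=p-A;th=np.arctan2(v[1],v[0])
t=np.array([-np.sin(th),np.cos(th)])*np.sign(d);n=np.array([np.cos(th),np.sin(th)])
f=s['force'];print("t%.2f th%.3f r%.4f tcp"%(s['t'],th,np.hypot(*v)),s['tcp_pos'].round(4),"drag %.2f rad %.2f z %.2f"%(-f[:2]@t,f[:2]@n,f[2]))
P=lambda a:r*np.array([np.cos(a),np.sin(a)])
print([(P(th+d*k)-P(th)).round(4).tolist() for k in range(1,9)])
E
python3 st.py 0.03; python3 st.py -0.03
```

```text
t3.38 th-2.801 r0.0700 tcp [ 0.4536 -0.1229  0.0922] drag 0.59 rad 1.64 z 6.69
[[0.0007, -0.002], [0.0015, -0.0039], [0.0024, -0.0058], [0.0033, -0.0077], [0.0042, -0.0096], [0.0053, -0.0114], [0.0063, -0.0132], [0.0075, -0.015]]
t3.38 th-2.801 r0.0700 tcp [ 0.4536 -0.1229  0.0922] drag -0.59 rad 1.64 z 6.69
[[-0.0007, 0.002], [-0.0013, 0.004], [-0.0018, 0.006], [-0.0023, 0.0081], [-0.0028, 0.0101], [-0.0031, 0.0122], [-0.0034, 0.0143], [-0.0037, 0.0164]]
```

Request:
send_rows([
  [[1,0.0007,-0.002,0.0005,0],[1,0.0015,-0.0039,0.001,0],[1,0.0024,-0.0058,0.001,0],[1,0.0033,-0.0077,0.001,0],[1,0.0042,-0.0096,0.001,0],[1,0.0053,-0.0114,0.001,0],[1,0.0063,-0.0132,0.001,0],[1,0.0075,-0.015,0.001,0]],
])

```text
t: 4.38
tcp_pos: [0.4609, -0.1376, 0.0922]
tool_rot: [-0.135, 0.694, 0.135, 0.694]
force: [-0.4, 2.0, 0.1]
finger_gap: 0.295
```

```bash
python3 st.py 0.03
```

```text
t4.38 th-2.564 r0.0699 tcp [ 0.4609 -0.1376  0.0922] drag 1.86 rad -0.77 z 0.14
[[0.0012, -0.0017], [0.0024, -0.0034], [0.0037, -0.0051], [0.005, -0.0067], [0.0064, -0.0083], [0.0078, -0.0099], [0.0093, -0.0114], [0.0108, -0.0128]]
```

```bash
python3 - <<'E'
import numpy as np
P=lambda a:.07*np.array([np.cos(a),np.sin(a)])
th=-2.561
for k in range(42):
    print(k,"%.3f"%th,[(P(th+.03*j)-P(th)).round(4).tolist() for j in range(1,5)],"dragdir",np.round([np.sin(th+.12),-np.cos(th+.12)],2)); th+=.12
E
```

```text
0 -2.561 [[0.0012, -0.0017], [0.0024, -0.0034], [0.0037, -0.0051], [0.005, -0.0067]] dragdir [-0.64  0.76]
1 -2.441 [[0.0014, -0.0016], [0.0028, -0.0031], [0.0043, -0.0046], [0.0058, -0.0061]] dragdir [-0.73  0.68]
2 -2.321 [[0.0016, -0.0014], [0.0032, -0.0028], [0.0048, -0.0041], [0.0065, -0.0053]] dragdir [-0.81  0.59]
3 -2.201 [[0.0017, -0.0012], [0.0035, -0.0024], [0.0052, -0.0035], [0.0071, -0.0045]] dragdir [-0.87  0.49]
4 -2.081 [[0.0018, -0.001], [0.0037, -0.0019], [0.0056, -0.0028], [0.0076, -0.0037]] dragdir [-0.92  0.38]
5 -1.961 [[0.002, -0.0008], [0.0039, -0.0015], [0.0059, -0.0021], [0.0079, -0.0027]] dragdir [-0.96  0.27]
6 -1.841 [[0.002, -0.0005], [0.0041, -0.001], [0.0061, -0.0014], [0.0082, -0.0018]] dragdir [-0.99  0.15]
7 -1.721 [[0.0021, -0.0003], [0.0042, -0.0005], [0.0063, -0.0007], [0.0084, -0.0008]] dragdir [-1.    0.03]
8 -1.601 [[0.0021, -0.0], [0.0042, -0.0], [0.0063, 0.0001], [0.0084, 0.0003]] dragdir [-1.   -0.09]
9 -1.481 [[0.0021, 0.0002], [0.0042, 0.0005], [0.0062, 0.0008], [0.0083, 0.0013]] dragdir [-0.98 -0.21]
10 -1.361 [[0.002, 0.0005], [0.0041, 
[... 2667 characters left out ...]
7], [-0.0083, -0.0011]] dragdir [0.98 0.19]
36 1.759 [[-0.0021, -0.0004], [-0.0041, -0.0009], [-0.0061, -0.0015], [-0.0081, -0.0021]] dragdir [0.95 0.3 ]
37 1.879 [[-0.002, -0.0007], [-0.004, -0.0014], [-0.0059, -0.0022], [-0.0078, -0.003]] dragdir [0.91 0.42]
38 1.999 [[-0.0019, -0.0009], [-0.0038, -0.0019], [-0.0056, -0.0029], [-0.0074, -0.0039]] dragdir [0.85 0.52]
39 2.119 [[-0.0018, -0.0011], [-0.0035, -0.0023], [-0.0052, -0.0035], [-0.0069, -0.0048]] dragdir [0.78 0.62]
40 2.239 [[-0.0016, -0.0013], [-0.0032, -0.0027], [-0.0048, -0.0041], [-0.0063, -0.0056]] dragdir [0.71 0.71]
41 2.359 [[-0.0015, -0.0015], [-0.0029, -0.0031], [-0.0042, -0.0047], [-0.0056, -0.0063]] dragdir [0.62 0.79]
```

Request:
send_rows([
  [[1,0.0012,-0.0017,0,0],[1,0.0024,-0.0034,0,0],[1,0.0037,-0.0051,0,0],[1,0.005,-0.0067,0,0]],
])

```text
t: 4.88
tcp_pos: [0.466, -0.1444, 0.0923]
tool_rot: [-0.135, 0.694, 0.135, 0.694]
force: [-0.7, 1.1, -0.3]
finger_gap: 0.297
```

Request:
send_rows([
  [[1,0.0014,-0.0016,0,0],[1,0.0028,-0.0031,0,0],[1,0.0043,-0.0046,0,0],[1,0.0058,-0.0061,0,0]],
])

```text
t: 5.38
tcp_pos: [0.4718, -0.1505, 0.0923]
tool_rot: [-0.135, 0.694, 0.135, 0.694]
force: [-1.2, 1.2, -0.2]
finger_gap: 0.294
```

Request:
send_rows([
  [[1,0.0016,-0.0014,0,0],[1,0.0032,-0.0028,0,0],[1,0.0048,-0.0041,0,0],[1,0.0065,-0.0053,0,0]],
])

```text
t: 5.88
tcp_pos: [0.4783, -0.1558, 0.0923]
tool_rot: [-0.135, 0.694, 0.135, 0.694]
force: [-1.6, 0.9, -0.9]
finger_gap: 0.291
```

Request:
send_rows([
  [[1,0.0017,-0.0012,0,0],[1,0.0035,-0.0024,0,0],[1,0.0052,-0.0035,0,0],[1,0.0071,-0.0045,0,0]],
])

```text
t: 6.38
tcp_pos: [0.4855, -0.1603, 0.0923]
tool_rot: [-0.135, 0.694, 0.135, 0.694]
force: [-1.9, -0.4, -1.6]
finger_gap: 0.295
```

Request:
send_rows([
  [[1,0.0018,-0.001,0,0],[1,0.0037,-0.0019,0,0],[1,0.0056,-0.0028,0,0],[1,0.0076,-0.0037,0,0]],
])

```text
t: 6.88
tcp_pos: [0.4931, -0.164, 0.0923]
tool_rot: [-0.135, 0.694, 0.135, 0.694]
force: [-1.6, 0.6, -1.6]
finger_gap: 0.294
```

Request:
send_rows([
  [[1,0.002,-0.0008,0,0],[1,0.0039,-0.0015,0,0],[1,0.0059,-0.0021,0,0],[1,0.0079,-0.0027,0,0]],
])

```text
t: 7.38
tcp_pos: [0.501, -0.1666, 0.0923]
tool_rot: [-0.135, 0.694, 0.135, 0.694]
force: [-1.8, 0.1, -1.8]
finger_gap: 0.292
```

Request:
send_rows([
  [[1,0.002,-0.0005,0,0],[1,0.0041,-0.001,0,0],[1,0.0061,-0.0014,0,0],[1,0.0082,-0.0018,0,0]],
])

```text
t: 7.88
tcp_pos: [0.5092, -0.1683, 0.0923]
tool_rot: [-0.135, 0.694, 0.135, 0.694]
force: [-1.4, 0.1, -1.5]
finger_gap: 0.291
```

Request:
send_rows([
  [[1,0.0021,-0.0003,0,0],[1,0.0042,-0.0005,0,0],[1,0.0063,-0.0007,0,0],[1,0.0084,-0.0008,0,0]],
])

```text
t: 8.38
tcp_pos: [0.5176, -0.1691, 0.0923]
tool_rot: [-0.135, 0.694, 0.135, 0.694]
force: [-1.0, 0.2, -0.3]
finger_gap: 0.291
```

Request:
send_rows([
  [[1,0.0021,0,0,0],[1,0.0042,0,0,0],[1,0.0063,0.0001,0,0],[1,0.0084,0.0003,0,0]],
])

```text
t: 8.88
tcp_pos: [0.526, -0.1688, 0.0923]
tool_rot: [-0.135, 0.694, 0.135, 0.694]
force: [-1.1, 1.3, -2.2]
finger_gap: 0.294
```

Request:
send_rows([
  [[1,0.0021,0.0002,0,0],[1,0.0042,0.0005,0,0],[1,0.0062,0.0008,0,0],[1,0.0083,0.0013,0,0]],
])

```text
t: 9.38
tcp_pos: [0.5343, -0.1675, 0.0923]
tool_rot: [-0.135, 0.694, 0.135, 0.694]
force: [-1.4, 0.8, -1.0]
finger_gap: 0.29
```

Request:
send_rows([
  [[1,0.002,0.0005,0,0],[1,0.0041,0.001,0,0],[1,0.0061,0.0016,0,0],[1,0.0081,0.0022,0,0]],
])

```text
t: 9.88
tcp_pos: [0.5423, -0.1653, 0.0923]
tool_rot: [-0.135, 0.694, 0.135, 0.694]
force: [-2.2, 2.1, -0.7]
finger_gap: 0.296
```

Request:
send_rows([
  [[1,0.002,0.0007,0,0],[1,0.0039,0.0015,0,0],[1,0.0059,0.0023,0,0],[1,0.0078,0.0032,0,0]],
])

```text
t: 10.38
tcp_pos: [0.5501, -0.162, 0.0923]
tool_rot: [-0.135, 0.694, 0.135, 0.694]
force: [-2.5, 1.1, -1.3]
finger_gap: 0.296
```

Request:
send_rows([
  [[1,0.0019,0.0009,0,0],[1,0.0037,0.0019,0,0],[1,0.0055,0.003,0,0],[1,0.0073,0.0041,0,0]],
])

```text
t: 10.88
tcp_pos: [0.5574, -0.158, 0.0923]
tool_rot: [-0.135, 0.694, 0.135, 0.694]
force: [-2.7, 1.7, -0.1]
finger_gap: 0.289
```

Request:
send_rows([
  [[1,0.0018,0.0012,0,0],[1,0.0035,0.0024,0,0],[1,0.0051,0.0036,0,0],[1,0.0068,0.0049,0,0]],
])

```text
t: 11.38
tcp_pos: [0.5641, -0.153, 0.0923]
tool_rot: [-0.135, 0.694, 0.135, 0.694]
force: [-2.6, 1.7, 0.1]
finger_gap: 0.295
```

Request:
send_rows([
  [[1,0.0015,0.0015,0,0],[1,0.0031,0.0029,0,0],[1,0.0045,0.0044,0,0],[1,0.0059,0.0059,0,0]],
])

```text
t: 11.88
tcp_pos: [0.5703, -0.1473, 0.0923]
tool_rot: [-0.135, 0.694, 0.135, 0.694]
force: [-2.8, 0.5, 0.1]
finger_gap: 0.292
```

Request:
send_rows([
  [[1,0.0014,0.0015,0,0],[1,0.0028,0.0031,0,0],[1,0.0041,0.0048,0,0],[1,0.0054,0.0064,0,0]],
])

```text
t: 12.38
tcp_pos: [0.5756, -0.1409, 0.0923]
tool_rot: [-0.135, 0.694, 0.135, 0.694]
force: [-2.4, 1.0, -1.3]
finger_gap: 0.292
```

Request:
send_rows([
  [[1,0.0011,0.0017,0,0],[1,0.0022,0.0034,0,0],[1,0.0033,0.0052,0,0],[1,0.0044,0.007,0,0]],
])

```text
t: 12.88
tcp_pos: [0.5801, -0.1339, 0.0923]
tool_rot: [-0.135, 0.694, 0.134, 0.694]
force: [-2.7, 0.2, -1.1]
finger_gap: 0.293
```

Request:
send_rows([
  [[1,0.001,0.0018,0,0],[1,0.002,0.0037,0,0],[1,0.0029,0.0056,0,0],[1,0.0037,0.0075,0,0]],
])

```text
t: 13.38
tcp_pos: [0.5839, -0.1264, 0.0923]
tool_rot: [-0.135, 0.694, 0.134, 0.694]
force: [-1.4, -1.2, -1.7]
finger_gap: 0.3
```

Request:
send_rows([
  [[1,0.0008,0.0019,0,0],[1,0.0015,0.0039,0,0],[1,0.0022,0.0059,0,0],[1,0.0028,0.0079,0,0]],
])

```text
t: 13.88
tcp_pos: [0.5865, -0.1191, 0.0923]
tool_rot: [-0.135, 0.694, 0.134, 0.694]
force: [-2.7, -4.4, -2.9]
finger_gap: 0.294
```

Request:
send_rows([
  [[1,0.0006,0.002,0,0],[1,0.001,0.0041,0,0]],
])

```text
t: 14.12
tcp_pos: [0.5874, -0.1158, 0.0923]
tool_rot: [-0.136, 0.694, 0.134, 0.694]
force: [-3.5, -8.1, -2.9]
finger_gap: 0.289
```

Request:
send_rows([
  [[1,-0.0003,-0.0012,0,0],[1,-0.0003,-0.0012,0,0]],
])

```text
t: 14.38
tcp_pos: [0.5874, -0.1155, 0.0923]
tool_rot: [-0.134, 0.694, 0.135, 0.694]
force: [-1.3, -1.0, -2.9]
finger_gap: 0.295
```

```bash
python3 st.py 0.03; python3 st.py 0.03 .518 -.1; python3 -c "
from h import *
s=manip.sense();print(s['ft_torque'],s['qd'].round(4))"
```

```text
t14.38 th-0.231 r0.0698 tcp [ 0.5874 -0.1155  0.0923] drag 1.30 rad -1.05 z -2.87
[[0.0004, 0.0021], [0.0008, 0.0041], [0.0012, 0.0062], [0.0014, 0.0083], [0.0016, 0.0104], [0.0018, 0.0125], [0.0018, 0.0146], [0.0019, 0.0167]]
t14.38 th-0.219 r0.0711 tcp [ 0.5874 -0.1155  0.0923] drag 1.28 rad -1.06 z -2.87
[[0.0004, 0.0021], [0.0008, 0.0041], [0.0011, 0.0062], [0.0013, 0.0083], [0.0015, 0.0104], [0.0016, 0.0125], [0.0017, 0.0146], [0.0017, 0.0167]]
[-0.3067913   0.19889227 -0.00097487] [-0.0006  0.0004  0.002  -0.0057 -0.0015  0.0025]
```

Request:
send_rows([
  [[0.65,0,0,0,0],[0.6,0,0,0,0],[0.5,0,0,0,0],[0.4,0,0,0,0],[0.3,0,0,0,0],[0.3,0,0,0,0]],
])

```text
t: 15.12
tcp_pos: [0.5871, -0.1156, 0.0923]
tool_rot: [-0.135, 0.694, 0.135, 0.694]
force: [-0.5, -0.6, 1.0]
finger_gap: 0.701
```

Request:
send_rows([
  [[0.3,0,0,0.03,0],[0.3,0,0,0.075,0],[0.6,0,0,0.1,0],[1,0.004,-0.05,0.1,0],[1,0.008,-0.1,0.1,0],[1,0.013,-0.15,0.1,0],[1,0.015,-0.193,0.1,0],[1,0.015,-0.193,0.1,0]],
])

```text
t: 16.12
tcp_pos: [0.6019, -0.3125, 0.1921]
tool_rot: [-0.134, 0.694, 0.133, 0.695]
force: [1.0, 0.1, -0.5]
finger_gap: -0.001
```

```bash
python3 - <<'E'
from h import *
import cv2
s=manip.sense();print(s['tcp_pos'],s['force'],s['finger_gap'])
for n in("top","side"):
    im=manip.snapshot(n); c=proj(n,(.54,-.17,.1)).astype(int);print(c)
    cv2.imwrite(f"pics/{n}3raw.png",im[:,:,::-1])
    a=im[c[1]-60:c[1]+60,c[0]-70:c[0]+70,::-1]
    cv2.imwrite(f"pics/{n}3.png",cv2.resize(a,None,fx=5,fy=5,interpolation=cv2.INTER_CUBIC))
    print(n,"knob exp",(proj(n,(.587,-.115,.13))-c+[70,60])*5)
E
```

```text
[ 0.60194508 -0.31247164  0.19207226] [ 0.98882822  0.14264604 -0.49943862] -0.0010031416635428458
[312 219]
top knob exp [263.19412869 220.43236824]
[274 243]
side knob exp [385.04654863 188.35818995]
```

View pics/top3.png

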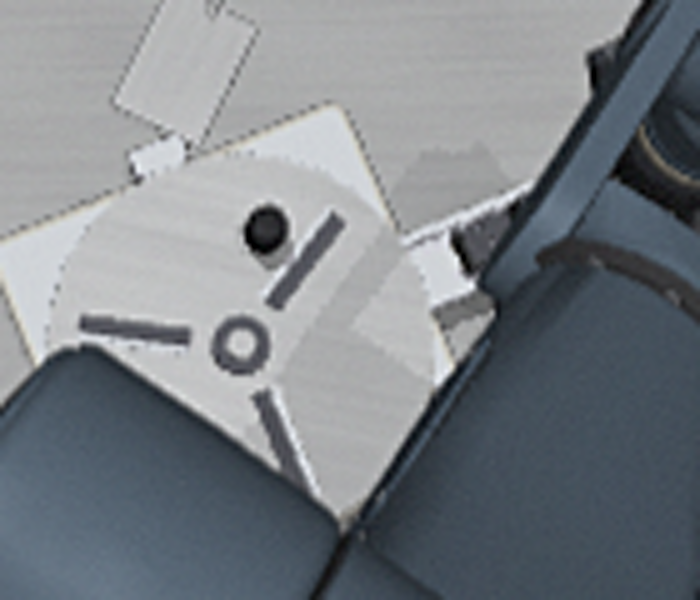

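View pics/side3.png

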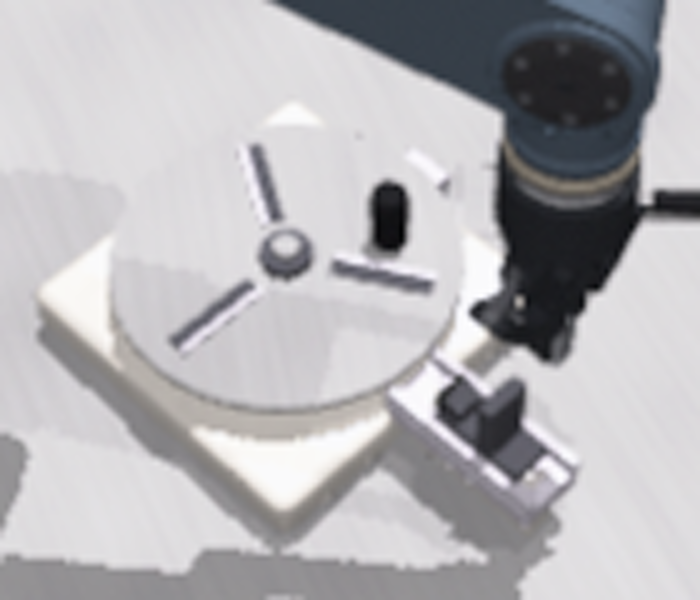

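Request:
send_rows([
  [[1,0,0,-0.04,0],[1,0,0,-0.08,0],[1,0,0,-0.108,0],[1,0,0,-0.108,0]],
], grip_force=60)

```text
t: 16.73
tcp_pos: [0.6004, -0.3054, 0.0818]
tool_rot: [-0.133, 0.696, 0.137, 0.692]
force: [-0.6, -0.4, 0.1]
finger_gap: 0.002
```

```bash
python3 - <<'E'
from h import *
import cv2
s=manip.sense();print(s['tcp_pos'],s['force'])
n="side"
im=manip.snapshot(n); c=proj(n,(.56,-.22,.1)).astype(int)
a=im[c[1]-60:c[1]+50,c[0]-60:c[0]+70,::-1]
cv2.imwrite(f"pics/{n}4.png",cv2.resize(a,None,fx=5,fy=5,interpolation=cv2.INTER_CUBIC))
E
```

```text
[ 0.60037854 -0.30537573  0.08178116] [-0.64989447 -0.43122366  0.07192281]
```

View pics/side4.png

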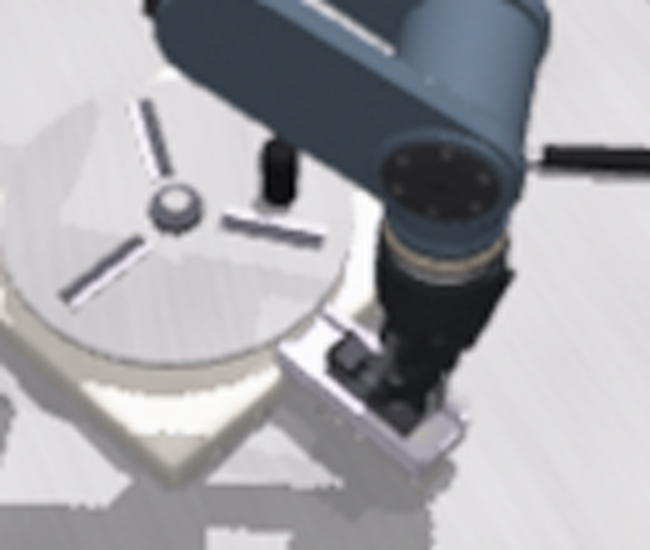

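Request:
send_rows([
  [[1,-0.001,0.0025,0,0],[1,-0.002,0.005,0,0],[1,-0.003,0.0075,0,0],[1,-0.004,0.01,0,0],[1,-0.005,0.0125,0,0],[1,-0.006,0.015,0,0],[1,-0.007,0.0175,0,0],[1,-0.008,0.02,0,0]],
])

```text
t: 17.77
tcp_pos: [0.5944, -0.2892, 0.0844]
tool_rot: [-0.135, 0.694, 0.134, 0.694]
force: [-0.0, -3.4, 0.6]
finger_gap: 0.001
```

Request:
send_rows([
  [[1,-0.001,0.0025,0,0],[1,-0.002,0.005,0,0],[1,-0.003,0.0075,0,0],[1,-0.004,0.01,0,0],[1,-0.005,0.0125,0,0]],
])

```text
t: 18.4
tcp_pos: [0.5892, -0.2759, 0.0844]
tool_rot: [-0.135, 0.694, 0.134, 0.694]
force: [0.9, -3.6, 0.3]
finger_gap: 0.001
```

Request:
send_rows([
  [[1,-0.0007,0.0018,0,0],[1,-0.0014,0.0036,0,0],[1,-0.0021,0.0054,0,0]],
])

```text
t: 18.77
tcp_pos: [0.5871, -0.2706, 0.0844]
tool_rot: [-0.135, 0.694, 0.134, 0.694]
force: [1.6, -2.9, 0.5]
finger_gap: -0.001
```

Small steps now (1 mm per row, 2 rows per call).

Request:
send_rows([
  [[1,-0.0004,0.0009,0,0],[1,-0.0007,0.0019,0,0]],
])

```text
t: 19.02
tcp_pos: [0.5865, -0.2689, 0.0844]
tool_rot: [-0.135, 0.694, 0.134, 0.694]
force: [1.7, -3.7, 0.4]
finger_gap: -0.005
```

Request:
send_rows([
  [[1,-0.0004,0.0009,0,0],[1,-0.0007,0.0019,0,0]],
])

```text
t: 19.27
tcp_pos: [0.5866, -0.2688, 0.0845]
tool_rot: [-0.136, 0.694, 0.133, 0.695]
force: [2.5, -8.1, -1.9]
finger_gap: 0.003
```

Request:
send_rows([
  [[1,-0.0003,0.0007,0,0],[1,-0.0003,0.0007,0,0]],
])

```text
t: 19.52
tcp_pos: [0.5866, -0.2689, 0.0845]
tool_rot: [-0.137, 0.693, 0.133, 0.695]
force: [3.8, -8.1, -2.1]
finger_gap: 0.002
```

Request:
send_rows([
  [[1,-0.0003,0.0009,0,0],[1,-0.0003,0.0009,0,0]],
])

```text
t: 19.77
tcp_pos: [0.5866, -0.2688, 0.0846]
tool_rot: [-0.137, 0.693, 0.132, 0.695]
force: [3.9, -10.6, -1.7]
finger_gap: -0.0
```

```bash
python3 - <<'E'
from h import *
import cv2
s=manip.sense();print(s['tcp_pos'],s['force'])
n="side"
im=manip.snapshot(n); c=proj(n,(.56,-.22,.1)).astype(int)
a=im[c[1]-60:c[1]+50,c[0]-60:c[0]+70,::-1]
cv2.imwrite(f"pics/{n}5.png",cv2.resize(a,None,fx=5,fy=5,interpolation=cv2.INTER_CUBIC))
E
```

```text
[ 0.58656918 -0.26884111  0.08456107] [  3.86838367 -10.56576243  -1.74015878]
```

View pics/side5.png

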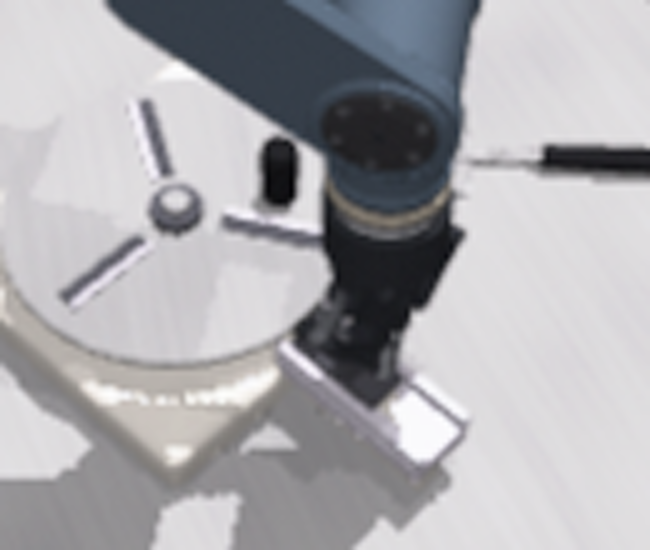

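Request:
send_rows([
  [[1,0.003,-0.0075,0,0],[1,0.008,-0.02,0,0],[1,0.013,-0.032,0,0],[1,0.015,-0.037,0.04,0],[1,0.015,-0.037,0.09,0],[1,0.03,-0.08,0.14,0],[1,0.04,-0.13,0.14,0],[1,0.04,-0.13,0.14,0]],
])

```text
t: 20.82
tcp_pos: [0.6252, -0.4001, 0.2252]
tool_rot: [-0.135, 0.694, 0.132, 0.695]
force: [-0.2, -0.2, -0.1]
finger_gap: 0.002
```

```bash
python3 - <<'E'
from h import *
import cv2
s=manip.sense();print(s['tcp_pos'],s['force'])
for n in ("side","top"):
    im=manip.snapshot(n); c=proj(n,(.56,-.19,.1)).astype(int)
    a=im[c[1]-60:c[1]+60,c[0]-70:c[0]+70,::-1]
    cv2.imwrite(f"pics/{n}6.png",cv2.resize(a,None,fx=5,fy=5,interpolation=cv2.INTER_CUBIC))
    b=cv2.imread("pics/%s3raw.png"%n)
    k=proj(n,(.587,-.115,.115)).astype(int)
    x=im[k[1]-9:k[1]+10,k[0]-9:k[0]+10,::-1].astype(int).sum(2)<150;y=b[k[1]-9:k[1]+10,k[0]-9:k[0]+10].astype(int).sum(2)<150
    print(n,np.argwhere(x).mean(0),np.argwhere(y).mean(0),x.sum(),y.sum())
E
```

```text
[ 0.6252415  -0.40013737  0.2251663 ] [-0.15126851 -0.1981981  -0.08195935]
side [12.   9.5] [12.   9.5] 74 74
top [10.7755102   9.53061224] [10.74  9.54] 49 50
```

View pics/side6.png

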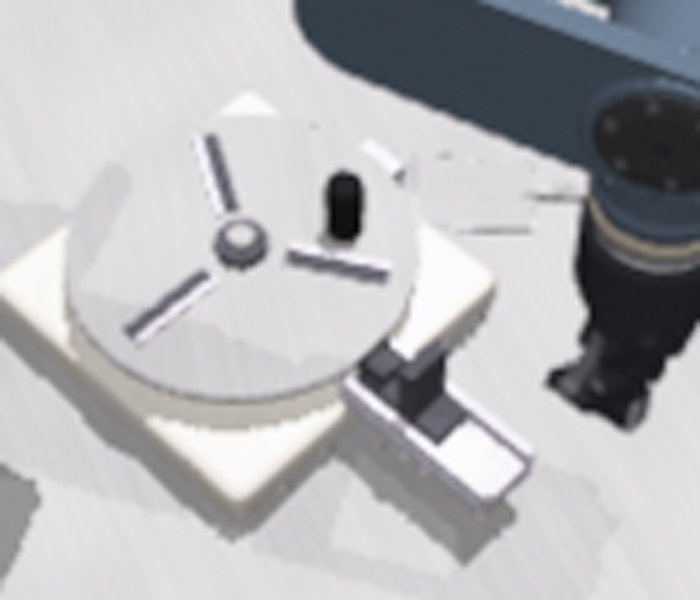

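View pics/top6.png

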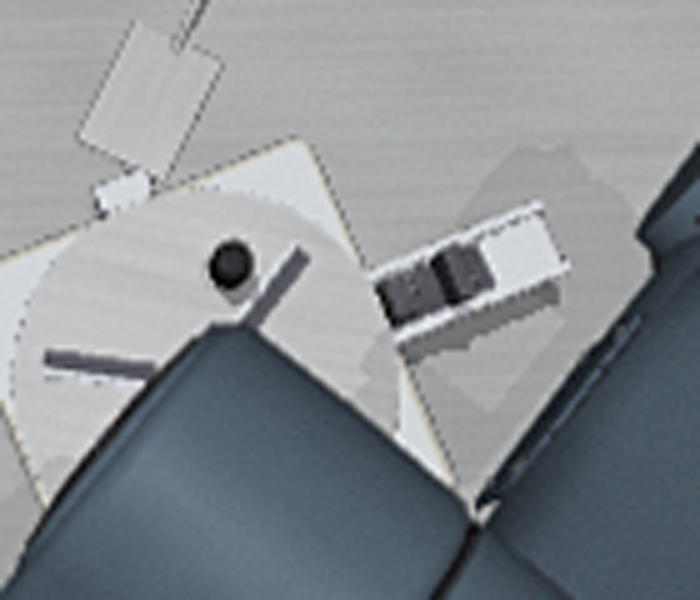

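The knob looks the same in both cameras before and after the latch push. The latch block now meets the disc's edge, at about (375,295) in the top crop, and the gripper is clear of everything.

```bash
python3 -c "
from station import manip
print(manip.sign_off(), manip.sense()['t'])"
```

```text
the job is handed in; nothing more can be done
the job is handed in; nothing more can be done
```

The disc is stopped lightly rubbing, the rim latch is pushed home against its edge, and the job was handed in at about 21 s.

- **Feeling for the rub:** I turned the disc about 2.6 rad anticlockwise (seen from above). The drag stayed around 0.6 to 1.9 N, then rose to about 5 N and 8.7 N. I stopped there, with roughly 7 N added, in the middle of the lightly rubbing band. The force had fallen to about 1.3 N at rest when I let go.
- **Latch:** It slid with about 3.5 N, then stopped firmly. I ended the push at about 11 N with no further movement.
- **Last checks:** The knob was in the same place in both cameras before and after the latch push, to within 0.1 pixel. The latch block looks flush with the disc's edge, and the gripper touched nothing at the end. I kept clear of the shoe, and none of my moves went near the bowl, tub, folder or spatula.
- **Disagreement:** After I let go, the top camera showed the knob about 5 mm from where the arm's position put it, while the side camera agreed. I took this to be because the visible side of the knob shifts its apparent centre. I had no picture from just before release, so the evidence that the disc did not move on release is the side view and the low force then.

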